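Pin the casting frame shut

ROBOT

A 7-joint arm with a two-finger parallel gripper is mounted at the origin on the work surface. World frame = base frame: x ahead of the robot, y to its left, z up, the work surface at z = 0. Lengths are in m, angles in rad, forces in N, time in s.
With the tool pointing down it reaches from about 0.425 to 0.925 m from the base axis. Payload 6.8 kg.
Tool frame: the origin (TCP) lies on the centre line of the jaws, within the pads' length; the fingertips stand 17 mm ahead of it and the grasp point (between the pads) lies 2 mm behind it; z points along the fingers, x is the direction in which the jaws open and shut, and the axes are right-handed (so a half turn about z gives the same grasp; the last joint's range is limited). The gripper opens to 85 mm and grips with 20 to 120 N. Pads are 22 mm wide; open, the fingers measure 114 mm over their backs; the gripper's body (76 mm by 85 mm) begins 54 mm behind the grasp point. The pads swing forward as they close: fully open they stand 13 mm farther back than shut.
Start: joints at [1.065, 0.477, 0.022, 1.555, -0.011, 1.109, -0.083], TCP at [0.261, -0.622, 0.248] pointing down, gripper open.
Joint ranges: [-2.96, 2.96], [-0.34, 2.1], [-1.41, 1.46], [0.24, 2.44], [-1.37, 4.51], [0.17, 1.92], [-2.96, 2.96]. Speed limits (rad/s): [2.39, 2.39, 3.14, 3.14, 3.14, 3.14, 3.14].

INTERFACE

Orientations are given as a rotation vector (axis times angle).
In Python, from bench import r gives the robot as it stands.
- The arm moves only by the tool arm_command, never from a script. Its argument "increments" is a list of rows, each a list of 3 entries, a list of its own where there are three numbers: the shift along the world's x, y, z in m, then the turn, a rotation vector about the world's x, y, z in rad, then the opening in per cent of the stroke, from 0 (shut) to 100 (fully open). A call has 1 to 10 rows; each row is the pose to reach, as a shift and turn from the pose commanded when the call began; what a row does not reach only later rows make up. A row lasts 1/10 s, in which the tool goes at most 50 mm and 8.59 degrees, less where a joint would pass 70% of its speed; a pose out of reach is approached as far as the arm can. A call with a gripper value outside its range is refused whole. The fingers move at their own pace and stop on an object; "newtons" is the grip in N (left out, the last holds). Time passes only in rows, so rows that repeat a pose let the fingers close. It gives the time, the measured TCP pose, the force and the opening at its end, in the units of the state.
- r.get_obs(): the state, without advancing time (a new reading comes with each control period).
- r.grab_frame(name): name is "side" or "top"; returns the picture (480x640x3 uint8, blue, green, red); there is no depth.
- r.camera_model(name): a dict with "camera_matrix" (3x3 intrinsics, pixels), "camera_from_world" (4x4, takes a point from world to camera coordinates). Camera axes: x right, y down, z forward; pixel columns grow to the right and rows downward; lengths in m; the calibration is good to about 2 mm. A picture is of the moment at which its call begins. camera_model takes no time and is no camera call.
- r.hand_in(): hands the job in, once; it reports no verdict.
The state is a dict: "clock": time; "joints": joint angles; "qvel": joint speeds; "tau": joint torques, N m; "tcp_pos": TCP position; "orientation": TCP orientation; "contact_force": force on the tool from outside, world axes, zero at the start; "moment": the same for the moment, N m; "grip_width": finger opening in m.
Only numpy, scipy, OpenCV 4.12 (cv2) and the standard library are available. Lean on these libraries where they do the work, as an engineer would, in place of code of your own. Each camera call takes 0.05 s, during which the arm holds its last target. There are 200 camera calls.

TASK

Push the casting frame's open gate fully shut, then take the locking pin out of its wooden block and thread it gently down through the frame's top lug, the gate's eye and the bottom lug until its collar sits on the top lug, so that the gate is locked. The eye never lines up exactly with the lugs, so feel for the hole instead of forcing the pin, let go of it at the end and leave the jar, cup and brush where they are.

Things in the scene. Friction and masses are not known exactly. Their poses are not given: they have to be found in the camera images.
- frame: Plywood plaster-casting frame fixed to the bench, boards 85 mm high, a white tripod bowl in it (107 mm high). Origin: on the bench, on the upright axis of its two steel lugs at one front corner. z up; x from gate to back board (frame spans x -8 to 202 mm); y along the shut gate from lugs to hinge (frame at y 22 to 205 mm). Top lug z 92-100 mm, bottom lug z 24-32 mm; both rigid, centred on the axis.
- top_hole (a point): Centre of the top lug's round hole, at its upper face (frame 0, 0, 100 mm). Both lugs are plates 44 by 44 mm, 8 mm thick; hole 22 mm in the top lug, 17.6 mm in the bottom lug. The 10 mm pin has 6 mm of play to each side in the top lug, 3.8 mm in the bottom lug and 2.2 mm in the eye, so to pass all three it stands 2.8 to 3.8 mm off the lug axis, towards the eye's hole.
- gate (a joint): Gate angle (rad): 0 = shut against its stop, grows as the free end swings out to frame -x. Plywood panel 15 mm thick, 85 mm high, upright hinge at frame (0, 197 mm); shut, it spans frame y 30 to 180 mm, middle plane at frame x = 0. Swings with light friction (0.12 N m), stays where left.
- eye_seat (a point): Point on the gate's end where its eye sits: on the lug axis at z = 66 mm (the eye's upper face) when shut. The eye is a steel ring, outside 34 mm, hole 14.4 mm, 8 mm thick (z 58-66 mm), between the lugs when shut. It is eccentric: its hole's centre lies 5 mm from this point in a horizontal direction that differs every time and is not measured. It is set stiff and does not turn.
- gate_push (a point): On the gate's outer (frame -x) face at its top edge (z = 85 mm), 100 mm from the hinge; moves with the gate; a good place to push, from outside towards frame +x.
- pin: Locking pin, 0.1 to 0.25 kg, standing in the block: steel rod 10 mm in diameter and 90 mm long with a flat tip, its edge barely broken, then a collar 36 mm in diameter and 5 mm thick, then a square dark wooden grip 24 by 24 mm and 45 mm high (from 95 to 140 mm above the tip). Origin at the tip, z along the rod to the grip, x and y square to the grip's faces.
- pin_tip (a point): Centre of the rod's tip (pin origin).
- pin_shoulder (a point): On the pin's axis at the underside of the collar, 90 mm above the tip.
- pin_block: Wooden block 70 by 70 by 50 mm high, fixed, origin at the centre of its underside; a central hole of 12 mm, 40 mm deep, holds the pin upright.
- jar: Bystander: white lidded jar 68 mm in diameter, 85 mm high, origin under its centre.
- cup: Bystander: plaster-white cup 72 mm in diameter, 70 mm high, origin under its centre.
- brush: Bystander: wooden-handled brush lying on the bench, about 200 mm long, origin at its underside.
Not all that is in view belongs to the job. Of the things like the pin, leave any that is orange or purple; of the rest the smaller one is meant.

How it is judged:
By the outcome, as a careful person would: the job done as asked, in the order asked, and still so for the second after the job is handed in, with the robot touching nothing.
It also fails if it takes over 72 s, if anything falls off the work surface, if the arm or the gripper's body presses on something with over 40 N, if the wrist force passes 120 N, or if a joint passes its speed limit or range.

## Working session

There is one attempt and no reset: what is moved stays moved. The work goes in short steps, Python scripts to look and compute and a tool call to move; the robot and the scene stay as the last step left them, time stands still between calls to the robot, and variables do not carry over. Pictures are saved under pics/ and viewed, about 8 in all and at most 12, crops included, and the job is handed in when it is done.

Besides the shell and the picture viewer there is one more tool, called after "Call:" as name(argument=value, ...), one argument or row to a line, values as JSON. arm_command: Moves the arm, as the interface text tells. Its arguments: {"type":"object","properties":{"increments":{"type":"array","items":{"type":"array"}},"newtons":{"type":"number"}},"required":["increments"]}

```bash
mkdir -p pics; ls
python3 - <<'E'
from bench import r
import cv2,numpy as np
np.set_printoptions(precision=4,suppress=True)
for n in("side","top"):
    cv2.imwrite(f"pics/{n}0.png",r.grab_frame(n)); m=r.camera_model(n); print(n,m["camera_matrix"],m["camera_from_world"])
print(r.get_obs())
E
```

```text
pics
side [[442.9779   0.     322.5644]
 [  0.     442.9779 238.9022]
 [  0.       0.       1.    ]] [[-0.8224 -0.5685  0.0196  0.3689]
 [-0.2863  0.3839 -0.8779  0.2486]
 [ 0.4916 -0.7276 -0.4785  0.5998]
 [ 0.      0.      0.      1.    ]]
top [[572.2687   0.     327.0489]
 [  0.     572.2687 239.3299]
 [  0.       0.       1.    ]] [[-0.0221 -0.9997  0.0134 -0.0416]
 [-0.9966  0.021  -0.0796  0.4819]
 [ 0.0793 -0.0152 -0.9967  1.4852]
 [ 0.      0.      0.      1.    ]]
{'clock': 0.1, 'joints': array([ 1.0649,  0.4777,  0.0223,  1.5564, -0.0115,  1.1093, -0.0831]), 'qvel': array([ 0.0004, -0.0028, -0.0011, -0.0037, -0.0006, -0.0024, -0.0015]), 'tau': array([  0.0045, -59.7759,   1.6136, -28.1955,   0.0128,   0.005 ,
        -0.    ]), 'tcp_pos': array([ 0.2613, -0.6218,  0.2474]), 'orientation': array([-2.6159,  1.7382,  0.0022]), 'contact_force': array([-1.0666,  0.2643, -0.0742]), 'moment': array([ 0.0342,  0.0021, -0.0521]), 'grip_width': 0.08565741207184431}
```

View pics/top0.png

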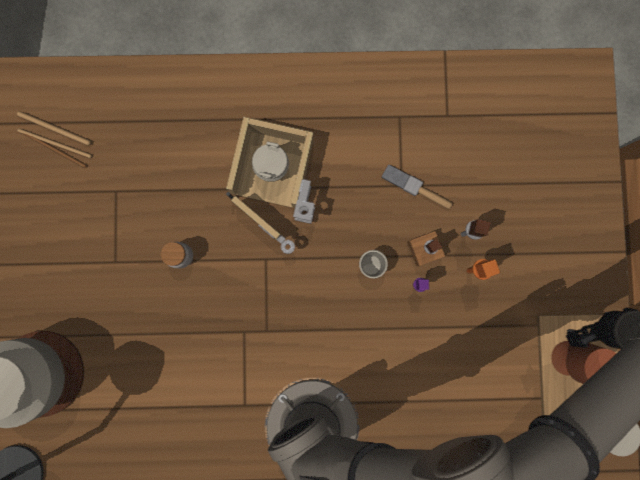

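View pics/side0.png

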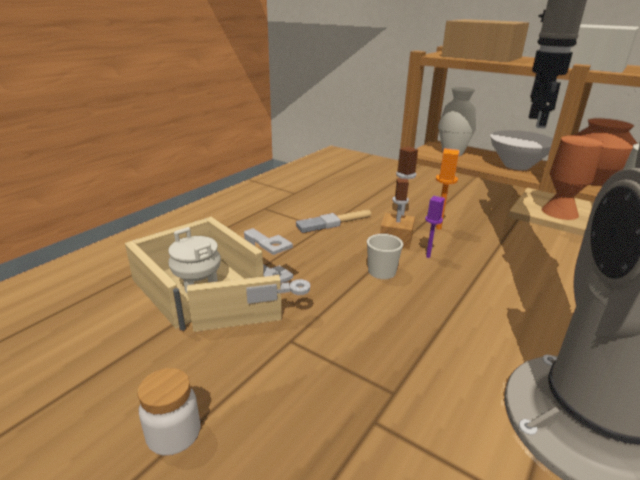

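The top view shows the frame at about (270,160), the lug at (304,208), the open gate's eye at (288,244), the block with the dark pin at (433,247), and a bigger dark pin at (478,228). There are also orange and purple decoys. The side view agrees. I'll look at enlarged crops next.

Run:
```python
import cv2,numpy as np
t=cv2.imread("pics/top0.png");s=cv2.imread("pics/side0.png")
z=lambda im,x,y,w,h,k:cv2.resize(im[y:y+h,x:x+w],None,fx=k,fy=k,interpolation=cv2.INTER_CUBIC)
a=z(t,220,110,100,150,4);b=z(t,400,210,100,75,4);c=z(s,375,135,100,75,4)
cv2.imwrite("pics/crop1.png",np.hstack([a,np.vstack([b,c])]))
cv2.imwrite("pics/crop2.png",z(s,120,205,200,130,4))
```

```text
(no output)
```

View pics/crop1.png

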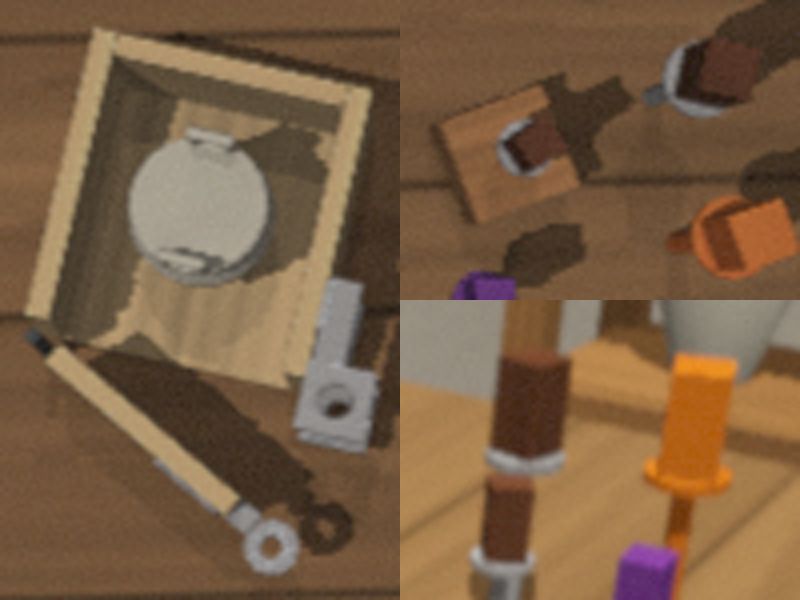

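View pics/crop2.png

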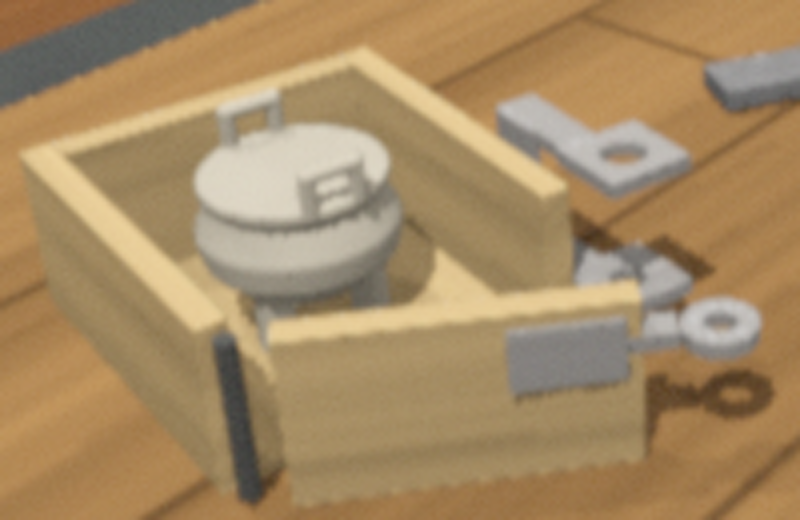

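```bash
cat > h.py <<'E'
from bench import r
import cv2,numpy as np
np.set_printoptions(precision=4,suppress=True)
CM={n:r.camera_model(n) for n in("side","top")}
def ray(n,p):
    K=CM[n]["camera_matrix"];T=CM[n]["camera_from_world"];R=T[:3,:3]
    d=R.T@np.linalg.solve(K,[p[0],p[1],1]);return -R.T@T[:3,3],d/np.linalg.norm(d)
def onz(n,p,z):
    c,d=ray(n,p);return c+d*(z-c[2])/d[2]
def tri(ps,pt):
    A=np.zeros((3,3));b=np.zeros(3)
    for n,p in(("side",ps),("top",pt)):
        c,d=ray(n,p);M=np.eye(3)-np.outer(d,d);A+=M;b+=M@c
    return np.linalg.solve(A,b)
def proj(n,X):
    T=CM[n]["camera_from_world"];q=CM[n]["camera_matrix"]@(T[:3,:3]@np.asarray(X)+T[:3,3]);return q[:2]/q[2]
def crop(n,im,x,y,w,h,k): return cv2.resize(im[y:y+h,x:x+w],None,fx=k,fy=k,interpolation=cv2.INTER_CUBIC)
un=lambda c,x,y,k:((c[0]+.5)/k-.5+x,(c[1]+.5)/k-.5+y)
E
python3 - <<'E'
from h import *
t=lambda *c:un(c,220,110,4)
s=lambda *c:un(c,120,205,4)
print("cams",ray("top",(0,0))[0],ray("side",(0,0))[0])
# frame fit from corners and lug
pts=[((202,22),onz("top",t(372,90),.085)),((202,205),onz("top",t(98,30),.085)),((-8,22),onz("top",t(297,387),.085)),((0,0),onz("top",t(335,400),.1)),((0,197),onz("top",t(37,339),.085))]
F=np.array([p[0] for p in pts])/1000;W=np.array([p[1][:2] for p in pts])
fm,wm=F.mean(0),W.mean(0);U,S,V=np.linalg.svd((F-fm).T@(W-wm));R=V.T@U.T;T=wm-R@fm
print("R",R,"T",T,"yaw",np.arctan2(R[1,0],R[0,0]));print("res mm",1000*(W-(F@R.T+T)))
print("lug top-only",onz("top",t(335,400),.1),"tri",tri(s(624,153),t(335,400)))
print("side z.1",onz("side",s(624,153),.1))
print("eye top z.066",onz("top",t(270,545),.066),"side",onz("side",s(721,321),.066))
# eye ring by mask
for n,(x,y,w,hh),lo in(("top",(275,230,30,30),120),("side",(288,275,28,24),150)):
    im=cv2.imread(f"pics/{n}0.png");c=crop(n,im,x,y,w,hh,8);hsv=cv2.cvtColor(c,cv2.COLOR_BGR2HSV)
    m=((hsv[...,1]<70)&(hsv[...,2]>lo)).astype(np.uint8)
    cs,hi=cv2.findContours(m,cv2.RETR_CCOMP,cv2.CHAIN_APPROX_NONE)
    for k,q in enumerate(cs):
        if len(q)>30:
            e=cv2.fitEllipse(q);mm=cv2.moments(q);ct=un((mm['m10']/mm['m00'],mm['m01']/mm['m00']),x,y,8);print(n,"hole" if hi[0,k,3]>=0 else "outer",cv2.contourArea(q)/64,ct,un(e[0],x,y,8),np.array(e[1])/8,onz(n,un(e[0],x,y,8),.066))
# gate top edge corners
g=[onz("top",t(*p),.085)[:2] for p in((62,346),(50,357),(240,497),(228,512))];print("gate corners",np.array(g))
# pin
b=lambda u,v:un((u-400,v),400,210,4)
print("block corners z.05",[onz("top",b(*p),.05)[:2] for p in((439,127),(543,86),(580,184),(480,222))])
print("grip top z.150",[onz("top",b(*p),.150)[:2] for p in((533,123),(556,116),(563,145),(537,150))])
E
```

```text
cams [ 0.3616 -0.0292  1.5192] [0.0798 0.5507 0.498 ]
R [[ 0.9725  0.2329]
 [-0.2329  0.9725]] T [0.5521 0.0048] yaw -0.23509201414902534
res mm [[-2.8654  0.6218]
 [-3.2723 -3.3248]
 [11.4105  2.8496]
 [-1.9866  1.922 ]
 [-3.2862 -2.0685]]
lug top-only [0.5501 0.0067 0.1   ] tri [0.5508 0.0071 0.0983]
side z.1 [0.5492 0.0097 0.1   ]
eye top z.066 [0.4626 0.0506 0.066 ] side [0.4613 0.052  0.066 ]
top outer 180.7734375 (286.275979767204, 245.02750136854084) (286.247763633728, 245.0568141937256) [13.0291 19.0039] [0.4648 0.0528 0.066 ]
top hole 21.4375 (287.20499271137027, 246.1215834548105) (287.20842456817627, 246.12471199035645) [4.9518 5.5525] [0.462  0.0504 0.066 ]
side outer 211.078125 (299.0775470673872, 285.0655411824216) (298.98498916625977, 285.0778980255127) [12.3106 22.399 ] [0.4622 0.0534 0.066 ]
side hole 17.75 (299.6802376760563, 284.7109741784038) (299.66600131988525, 284.7039432525635) [2.9241 8.011 ] [0.4619 0.0518 0.066 ]
side outer 5.1640625 (288.9282337367625, 275.4091338880484) (288.81172370910645, 275.42803531885147) [2.0414 4.0785] [0.4948 0.0402 0.066 ]
gate corners [[0.5899 0.1786]
 [0.5831 0.1862]
 [0.4919 0.0679]
 [0.4826 0.0756]]
block corners z.05 [array([ 0.4687, -0.2638]), array([ 0.4938, -0.332 ]), array([ 0.43  , -0.3536]), array([ 0.4069, -0.2882])]
grip top z.150 [array([ 0.4626, -0.3046]), array([ 0.4665, -0.3186]), array([ 0.449 , -0.3221]), array([ 0.4463, -0.3064])]
```

Run:
```python
from h import *
t=cv2.imread("pics/top0.png");s=cv2.imread("pics/side0.png")
st=lambda c:cv2.convertScaleAbs(c,alpha=1.8,beta=-10)
a=st(crop("top",t,405,225,50,50,8));b=st(crop("side",s,378,180,50,50,8))
cv2.imwrite("pics/crop3.png",np.hstack([a,b]))
```

```text
(no output)
```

View pics/crop3.png

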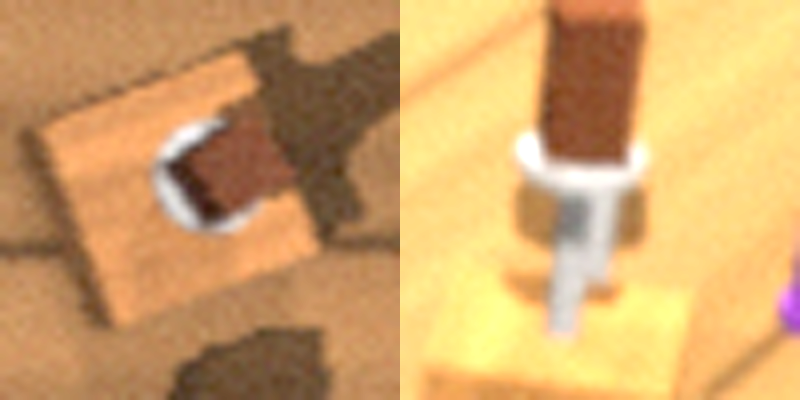

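Call:
arm_command(
  increments=[
    [[0.199,0.372,0.042],[0,0,0],0],
    [[0.199,0.372,0.042],[0,0,0],0],
    [[0.199,0.372,0.042],[0,0,0],0],
    [[0.199,0.372,0.042],[0,0,0],0],
    [[0.199,0.372,0.042],[0,0,0],0],
    [[0.199,0.372,0.042],[0,0,0],0],
    [[0.199,0.372,0.042],[0,0,0],0],
    [[0.199,0.372,0.042],[0,0,0],0],
    [[0.199,0.372,0.042],[0,0,0],0],
    [[0.199,0.372,0.042],[0,0,0],0],
  ],
  newtons=40,
)

```text
clock: 1.1
tcp_pos: [0.4627, -0.2458, 0.2906]
orientation: [-2.622, 1.728, -0.001]
contact_force: [-0.2, 0.3, 0.8]
grip_width: -0.0002
```

The crop shows the pin's grip top face in the top view with 8x corners near (202,145), (265,105), (297,180) and (233,216), the collar centred near (213,174), and the pin upright in its block.

Run:
```python
from h import *
b=lambda *c:un(c,405,225,8); s=lambda *c:un(c,378,180,8)
c=np.array([onz("top",b(*p),.15)[:2] for p in((202,145),(265,105),(297,180),(233,216))]);print(c,c.mean(0))
for e in(c[2]-c[1],c[3]-c[0],c[0]-c[1],c[3]-c[2]):print(np.degrees(np.arctan2(e[1],e[0])),np.linalg.norm(e))
print("collar top",onz("top",b(213,174),.105),"side",onz("side",s(182,160),.105))
bc=np.array([onz("top",b(*p),.05)[:2] for p in((40,130),(243,52),(318,248),(112,328))]);print("block",bc.mean(0))
e=bc[2]-bc[1];print(np.degrees(np.arctan2(e[1],e[0])))
# frame fit w/o front corner
t=lambda *c:un(c,220,110,4)
pts=[((202,22),onz("top",t(372,90),.085)),((202,205),onz("top",t(98,30),.085)),((0,0),onz("top",t(335,400),.1)),((0,197),onz("top",t(37,339),.088))]
F=np.array([p[0] for p in pts])/1000;W=np.array([p[1][:2] for p in pts])
fm,wm=F.mean(0),W.mean(0);U,S,V=np.linalg.svd((F-fm).T@(W-wm));R=V.T@U.T;T=wm-R@fm
print("R",R,"T",T);print("res mm",1000*(W-(F@R.T+T)))
print("jar",onz("top",(176,250),.085))
```

```text
[[ 0.4572 -0.297 ]
 [ 0.4689 -0.3164]
 [ 0.4461 -0.3252]
 [ 0.4356 -0.3055]] [ 0.4519 -0.311 ]
-158.9181063411394 0.024443522409707676
-158.36849916494816 0.02319826103422187
120.95672527367606 0.022669798398418664
117.89423990698727 0.022268632101367897
collar top [ 0.4512 -0.3089  0.105 ] side [ 0.4486 -0.3019  0.105 ]
block [ 0.45   -0.3083]
-161.10706909527985
R [[ 0.9719  0.2354]
 [-0.2354  0.9719]] T [0.5489 0.0042]
res mm [[ 0.3767  1.6505]
 [-0.4822 -2.1872]
 [ 1.1896  2.4387]
 [-1.0841 -1.902 ]]
jar [0.4568 0.3274 0.085 ]
```

Call:
arm_command(
  increments=[
    [[0.032,0.401,-0.03],[0,0,-0.15],0],
    [[0.032,0.401,-0.03],[0,0,-0.3],0],
    [[0.032,0.401,-0.03],[0,0,-0.45],0],
    [[0.032,0.401,-0.03],[0,0,-0.63],0],
    [[0.032,0.401,-0.03],[0,0,-0.63],0],
    [[0.032,0.401,-0.03],[0,0,-0.63],0],
    [[0.032,0.401,-0.03],[0,0,-0.63],0],
    [[0.032,0.401,-0.03],[0,0,-0.63],0],
    [[0.032,0.401,-0.03],[0,0,-0.63],0],
    [[0.032,0.401,-0.03],[0,0,-0.63],0],
  ],
)

```text
clock: 2.1
tcp_pos: [0.492, 0.1544, 0.2597]
orientation: [-1.956, 2.458, 0.003]
contact_force: [-0.2, -1.0, -0.8]
grip_width: -0.0003
```

Call:
arm_command(
  increments=[
    [[0,0,-0.05],[0,0,0],0],
    [[0,0,-0.1],[0,0,0],0],
    [[0,0,-0.14],[0,0,0],0],
    [[0,0,-0.17],[0,0,0],0],
    [[0,0,-0.18],[0,0,0],0],
    [[0,0,-0.18],[0,0,0],0],
  ],
)

```text
clock: 2.7
tcp_pos: [0.492, 0.1489, 0.0792]
orientation: [1.945, -2.463, -0.0]
contact_force: [-0.4, -0.3, 0.6]
grip_width: 0.0004
```

Call:
arm_command(
  increments=[
    [[0.008,-0.007,0],[0,0,0],0],
    [[0.016,-0.014,0],[0,0,0],0],
    [[0.024,-0.021,0],[0,0,0],0],
    [[0.032,-0.028,0],[0,0,0],0],
    [[0.038,-0.033,0],[0,0,0],0],
    [[0.042,-0.037,0],[0,0,0],0],
    [[0.044,-0.04,0],[0,0,0],0],
    [[0.046,-0.041,0],[0,0,0],0],
    [[0.048,-0.042,0],[0,0,0],0],
  ],
)

```text
clock: 3.6
tcp_pos: [0.5409, 0.1098, 0.0805]
orientation: [-1.95, 2.462, 0.001]
contact_force: [-0.1, 3.9, 0.3]
grip_width: 0.0
```

Call:
arm_command(
  increments=[
    [[0.003,-0.001,0],[0,0,0],0],
    [[0.006,-0.0015,0],[0,0,0],0],
    [[0.009,-0.002,0],[0,0,0],0],
    [[0.01,-0.0025,0],[0,0,0],0],
  ],
)

```text
clock: 4.0
tcp_pos: [0.5506, 0.1056, 0.0802]
orientation: [1.948, -2.464, 0.0]
contact_force: [-0.3, 2.5, 1.8]
grip_width: 0.0
```

Call:
arm_command(
  increments=[
    [[0.0015,-0.0004,0],[0,0,0],0],
    [[0.003,-0.0007,0],[0,0,0],0],
  ],
)

```text
clock: 4.2
tcp_pos: [0.5531, 0.1048, 0.0801]
orientation: [1.948, -2.463, 0.0]
contact_force: [-1.0, 0.8, 0.7]
grip_width: 0.0001
```

Call:
arm_command(
  increments=[
    [[0.0015,-0.0004,0],[0,0,0],0],
    [[0.0025,-0.0006,0],[0,0,0],0],
  ],
)

```text
clock: 4.4
tcp_pos: [0.5555, 0.104, 0.08]
orientation: [1.947, -2.463, -0.0]
contact_force: [-4.5, -0.3, 3.0]
grip_width: 0.0002
```

Call:
arm_command(
  increments=[
    [[0.001,-0.0002,0],[0,0,0],0],
    [[0.0015,-0.0004,0],[0,0,0],0],
  ],
)

```text
clock: 4.6
tcp_pos: [0.5556, 0.1041, 0.0798]
orientation: [1.947, -2.461, -0.002]
contact_force: [-6.8, -0.3, 5.8]
grip_width: 0.0001
```

Call:
arm_command(
  increments=[
    [[0.001,-0.0002,0],[0,0,0],0],
    [[0.001,-0.0003,0],[0,0,0],0],
  ],
)

```text
clock: 4.8
tcp_pos: [0.5556, 0.1041, 0.0797]
orientation: [1.946, -2.459, -0.004]
contact_force: [-9.4, -0.4, 5.5]
grip_width: -0.0003
```

Call:
arm_command(
  increments=[
    [[-0.01,0.003,0],[0,0,0],0],
    [[-0.04,0.01,0],[0,0,0],0],
    [[-0.055,0.012,0.02],[0,0,0],0],
    [[-0.06,0.012,0.07],[0,0,0],0],
    [[-0.06,0.012,0.12],[0,0,0],0],
    [[-0.06,0.012,0.17],[0,0,0],0],
    [[-0.06,-0.03,0.2],[0,0,0.15],60],
    [[-0.06,-0.08,0.22],[0,0,0.3],60],
    [[-0.06,-0.13,0.22],[0,0,0.45],60],
    [[-0.06,-0.18,0.22],[0,0,0.6],60],
  ],
)

```text
clock: 5.8
tcp_pos: [0.4994, -0.0468, 0.3007]
orientation: [-2.522, 1.871, -0.006]
contact_force: [1.2, 0.5, -0.3]
grip_width: 0.0512
```

Call:
arm_command(
  increments=[
    [[0,-0.05,0],[0,0,0],60],
    [[0,-0.1,0],[0,0,0],60],
    [[-0.02,-0.15,0],[0,0,0],60],
    [[-0.03,-0.2,0],[0,0,0],60],
    [[-0.045,-0.235,0],[0,0,0],60],
    [[-0.045,-0.235,0],[0,0,0],60],
    [[-0.045,-0.235,0],[0,0,0],60],
  ],
)

```text
clock: 6.5
tcp_pos: [0.4535, -0.2813, 0.2992]
orientation: [2.515, -1.882, 0.001]
contact_force: [0.6, 1.2, 0.3]
grip_width: 0.0514
```

Run:
```python
from h import *
print(r.get_obs()["tcp_pos"],r.get_obs()["orientation"])
t=r.grab_frame("top");s=r.grab_frame("side");cv2.imwrite("pics/top1.png",t);cv2.imwrite("pics/side1.png",s)
st=lambda c:cv2.convertScaleAbs(c,alpha=1.5,beta=-10)
a=st(crop("top",t,280,180,50,60,8));b=st(crop("side",s,235,225,50,60,8))
cv2.imwrite("pics/crop4.png",np.hstack([a,b]))
for n,X in(("top",(.55,.0068,.1)),("side",(.55,.0068,.1))):print(proj(n,X))
```

```text
[ 0.4535 -0.2813  0.2992] [ 2.5151 -1.8824  0.001 ]
[303.3306 209.6694]
[276.307  242.1478]
```

View pics/crop4.png

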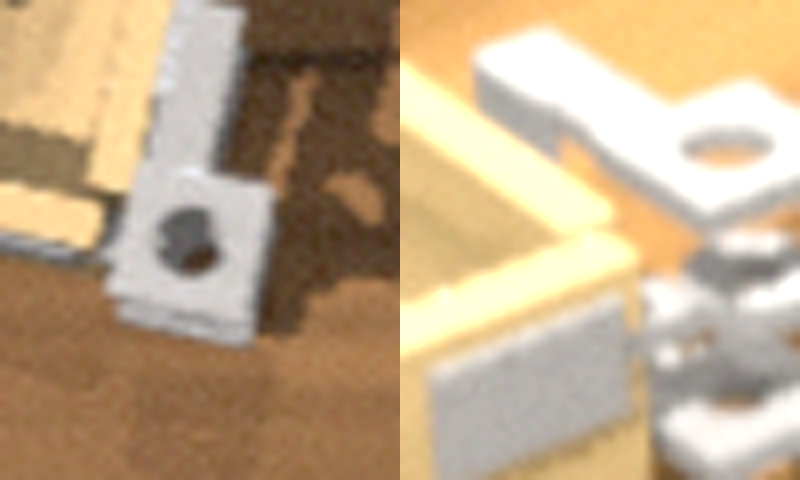

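The crop shows the gate shut. Through the top lug's hole, the eye covers the upper-left part and the opening is at the lower right, around 8x (200,258). That fits my estimate that the eye is offset toward frame -x, -y. Next I'll grasp the pin.

Call:
arm_command(
  increments=[
    [[-0.0027,-0.0277,-0.02],[0,0,0.1],60],
    [[-0.0027,-0.0277,-0.06],[0,0,0.1],60],
    [[-0.0027,-0.0277,-0.1],[0,0,0.1],60],
    [[-0.0027,-0.0277,-0.13],[0,0,0.1],60],
    [[-0.0027,-0.0277,-0.155],[0,0,0.1],60],
    [[-0.0027,-0.0277,-0.169],[0,0,0.1],60],
    [[-0.0027,-0.0277,-0.169],[0,0,0.1],60],
  ],
)

```text
clock: 7.3
tcp_pos: [0.451, -0.3063, 0.1287]
orientation: [-2.61, 1.748, 0.005]
contact_force: [0.2, 0.4, 0.1]
grip_width: 0.0513
```

Call:
arm_command(
  increments=[
    [[0,0,0],[0,0,0],20],
    [[0,0,0],[0,0,0],10],
    [[0,0,0],[0,0,0],0],
    [[0,0,0],[0,0,0],0],
    [[0,0,0],[0,0,0],0],
    [[0,0,0],[0,0,0],0],
  ],
  newtons=50,
)

```text
clock: 7.9
tcp_pos: [0.4524, -0.3083, 0.1318]
orientation: [-2.608, 1.75, -0.005]
contact_force: [0.2, 1.0, 7.3]
grip_width: 0.0235
```

Call:
arm_command(
  increments=[
    [[0,0,0.01],[0,0,0],0],
    [[0,0,0.025],[0,0,0],0],
    [[0,0,0.045],[0,0,0],0],
    [[0,0,0.07],[0,0,0],0],
    [[0,0,0.1],[0,0,0],0],
    [[0,0,0.13],[0,0,0],0],
    [[0,0,0.15],[0,0,0],0],
    [[0,0,0.15],[0,0,0],0],
  ],
)

```text
clock: 8.7
tcp_pos: [0.4525, -0.309, 0.2838]
orientation: [-2.608, 1.751, -0.01]
contact_force: [-0.1, -0.4, -1.3]
grip_width: 0.0235
```

Call:
arm_command(
  increments=[
    [[0.01,0.05,0],[0,0,0],0],
    [[0.025,0.1,0],[0,0,0],0],
    [[0.04,0.15,0],[0,0,0],0],
    [[0.055,0.2,0],[0,0,0],0],
    [[0.06,0.22,0],[0,0,0],0],
    [[0.06,0.22,0],[0,0,0],0],
    [[0.06,0.22,0],[0,0,0],0],
    [[0.06,0.22,0],[0,0,0],0],
  ],
)

```text
clock: 9.5
tcp_pos: [0.5105, -0.0896, 0.2795]
orientation: [2.606, -1.753, -0.001]
contact_force: [0.1, -0.0, -1.6]
grip_width: 0.0234
```

Run:
```python
from h import *
o=r.get_obs();print(o["tcp_pos"],o["orientation"],o["contact_force"],o["grip_width"])
t=r.grab_frame("top");s=r.grab_frame("side");cv2.imwrite("pics/top2.png",t);cv2.imwrite("pics/side2.png",s)
p=o["tcp_pos"];q=[proj("side",p),proj("side",p-[0,0,.12]),proj("top",p),proj("top",p-[0,0,.12])];print(q)
x,y=np.int32(q[1])-[45,60];a=cv2.convertScaleAbs(crop("side",s,x,y,90,100,6),alpha=1.4);print(x,y)
cv2.imwrite("pics/crop5.png",a)
```

```text
[ 0.5105 -0.0896  0.2795] [ 2.6056 -1.7527 -0.0015] [ 0.0749 -0.0246 -1.6343] 0.023448268189601225
[array([325.6777, 138.4834]), array([324.2252, 200.9318]), array([345.6032, 215.9563]), array([343.3061, 221.9943])]
279 140
```

View pics/crop5.png

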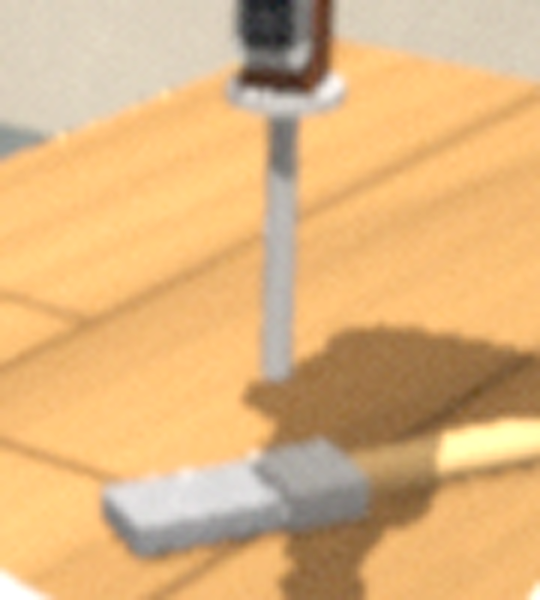

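The crop shows the pin hanging upright, with the collar at (326.6,156) and the tip at (325,203). Its column is about 0.8 px right of the TCP axis, so the pin sits roughly 1.5 mm toward -x of the TCP. Next I'll move above the hole.

Call:
arm_command(
  increments=[
    [[0.019,0.048,0],[0,0,0],0],
    [[0.0377,0.0961,0],[0,0,0],0],
    [[0.0377,0.0961,-0.02],[0,0,0],0],
    [[0.0377,0.0961,-0.035],[0,0,0],0],
    [[0.0377,0.0961,-0.043],[0,0,0],0],
    [[0.0377,0.0961,-0.043],[0,0,0],0],
    [[0.0377,0.0961,-0.043],[0,0,0],0],
  ],
)

```text
clock: 10.3
tcp_pos: [0.5492, 0.0071, 0.2377]
orientation: [-2.607, 1.753, -0.001]
contact_force: [0.5, -0.5, -2.2]
grip_width: 0.0234
```

Run:
```python
from h import *
o=r.get_obs();print(o["tcp_pos"],o["orientation"],o["contact_force"],o["grip_width"])
s=r.grab_frame("side");cv2.imwrite("pics/side3.png",s)
p=o["tcp_pos"];print(proj("side",p-[0,0,.122]),proj("side",(.5502,.0067,.1)))
a=cv2.convertScaleAbs(crop("side",s,240,190,70,75,8),alpha=1.3)
cv2.imwrite("pics/crop6.png",a)
```

```text
[0.5492 0.0071 0.2377] [-2.6071  1.7527 -0.0008] [ 0.5082 -0.4538 -2.1648] 0.023424749736201823
[276.2562 234.8227] [276.2583 242.0953]
```

View pics/crop6.png

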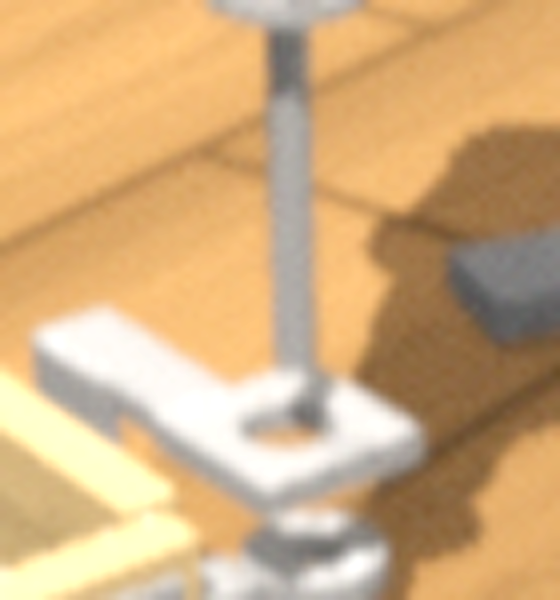

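The crop shows the tip at (276.6,236.1), just above the top lug's hole, whose centre is at (275.8,242.8). It is slightly toward the expected eye side and well inside the 22 mm hole, so I'll lower it with feeling.

Call:
arm_command(
  increments=[
    [[-0.001,-0.0006,-0.005],[0,0,0],0],
    [[-0.001,-0.0006,-0.01],[0,0,0],0],
    [[-0.001,-0.0006,-0.015],[0,0,0],0],
    [[-0.001,-0.0006,-0.018],[0,0,0],0],
  ],
)

```text
clock: 10.75
tcp_pos: [0.5477, 0.0073, 0.2186]
orientation: [2.608, -1.75, -0.001]
contact_force: [-0.1, 0.3, -2.1]
grip_width: 0.0233
```

Call:
arm_command(
  increments=[
    [[0,0,-0.003],[0,0,0],0],
    [[0,0,-0.006],[0,0,0],0],
  ],
)

```text
clock: 10.95
tcp_pos: [0.548, 0.0075, 0.213]
orientation: [-2.609, 1.751, -0.0]
contact_force: [0.7, 0.6, -1.3]
grip_width: 0.0232
```

Call:
arm_command(
  increments=[
    [[0,-0.0005,-0.004],[0,0,0],0],
    [[0,-0.0005,-0.008],[0,0,0],0],
    [[0,-0.0005,-0.012],[0,0,0],0],
    [[0,-0.0005,-0.016],[0,0,0],0],
  ],
)

```text
clock: 11.35
tcp_pos: [0.548, 0.0069, 0.1969]
orientation: [2.608, -1.751, -0.0]
contact_force: [-0.7, -0.5, -2.0]
grip_width: 0.0232
```

Call:
arm_command(
  increments=[
    [[0,0,-0.002],[0,0,0],0],
    [[0,0,-0.004],[0,0,0],0],
    [[0,0,-0.005],[0,0,0],0],
  ],
)

```text
clock: 11.65
tcp_pos: [0.5479, 0.0069, 0.1921]
orientation: [2.608, -1.751, -0.0]
contact_force: [-0.2, -0.3, -1.9]
grip_width: 0.0237
```

Call:
arm_command(
  increments=[
    [[0,0,-0.001],[0,0,0],0],
    [[0,0,-0.002],[0,0,0],0],
    [[0,0,-0.003],[0,0,0],0],
  ],
)

```text
clock: 11.95
tcp_pos: [0.548, 0.007, 0.1893]
orientation: [-2.608, 1.751, -0.0]
contact_force: [1.1, -0.1, -1.9]
grip_width: 0.0234
```

Tip is near z = 0.067, just above the eye. I'll feel downwards in small steps.

Call:
arm_command(
  increments=[
    [[0,0,-0.001],[0,0,0],0],
    [[0,0,-0.002],[0,0,0],0],
    [[0,0,-0.002],[0,0,0],0],
  ],
)

```text
clock: 12.25
tcp_pos: [0.5479, 0.0069, 0.1871]
orientation: [2.608, -1.751, -0.0]
contact_force: [0.3, 0.3, -1.8]
grip_width: 0.0234
```

Call:
arm_command(
  increments=[
    [[0,0,-0.001],[0,0,0],0],
    [[0,0,-0.002],[0,0,0],0],
    [[0,0,-0.002],[0,0,0],0],
  ],
)

```text
clock: 12.55
tcp_pos: [0.5479, 0.0069, 0.1851]
orientation: [2.608, -1.751, -0.0]
contact_force: [-0.5, -0.2, -1.3]
grip_width: 0.0231
```

Call:
arm_command(
  increments=[
    [[0,0,-0.001],[0,0,0],0],
    [[0,0,-0.002],[0,0,0],0],
    [[0,0,-0.002],[0,0,0],0],
  ],
)

```text
clock: 12.85
tcp_pos: [0.5479, 0.0069, 0.1831]
orientation: [2.608, -1.751, -0.0]
contact_force: [1.2, -0.2, -2.7]
grip_width: 0.0233
```

Call:
arm_command(
  increments=[
    [[0,0,-0.001],[0,0,0],0],
    [[0,0,-0.002],[0,0,0],0],
    [[0,0,-0.003],[0,0,0],0],
  ],
)

```text
clock: 13.15
tcp_pos: [0.548, 0.0069, 0.1802]
orientation: [-2.609, 1.751, -0.0]
contact_force: [-0.9, -0.1, -1.4]
grip_width: 0.0236
```

Call:
arm_command(
  increments=[
    [[0,0,-0.001],[0,0,0],0],
    [[0,0,-0.002],[0,0,0],0],
    [[0,0,-0.003],[0,0,0],0],
  ],
)

```text
clock: 13.45
tcp_pos: [0.548, 0.0069, 0.1772]
orientation: [2.609, -1.751, 0.0]
contact_force: [0.7, -0.7, -2.4]
grip_width: 0.0237
```

Call:
arm_command(
  increments=[
    [[0,0,-0.001],[0,0,0],0],
    [[0,0,-0.002],[0,0,0],0],
    [[0,0,-0.004],[0,0,0],0],
  ],
)

```text
clock: 13.75
tcp_pos: [0.5481, 0.0069, 0.1733]
orientation: [-2.608, 1.751, -0.0]
contact_force: [-0.1, 0.3, -2.3]
grip_width: 0.0235
```

The tip is through the eye with no contact force. Now down to the bottom lug.

Call:
arm_command(
  increments=[
    [[0,0,-0.003],[0,0,0],0],
    [[0,0,-0.006],[0,0,0],0],
    [[0,0,-0.009],[0,0,0],0],
    [[0,0,-0.012],[0,0,0],0],
  ],
)

```text
clock: 14.15
tcp_pos: [0.5479, 0.0069, 0.1609]
orientation: [2.608, -1.751, -0.0]
contact_force: [-0.2, 0.1, -2.3]
grip_width: 0.0234
```

Call:
arm_command(
  increments=[
    [[0,0,-0.001],[0,0,0],0],
    [[0,0,-0.002],[0,0,0],0],
    [[0,0,-0.003],[0,0,0],0],
  ],
)

```text
clock: 14.45
tcp_pos: [0.548, 0.0069, 0.1582]
orientation: [-2.609, 1.751, -0.0]
contact_force: [0.4, 0.0, -2.5]
grip_width: 0.0233
```

Call:
arm_command(
  increments=[
    [[0,0,-0.001],[0,0,0],0],
    [[0,0,-0.002],[0,0,0],0],
    [[0,0,-0.003],[0,0,0],0],
  ],
)

```text
clock: 14.75
tcp_pos: [0.548, 0.0069, 0.1552]
orientation: [-2.609, 1.751, -0.0]
contact_force: [0.9, -0.4, -1.9]
grip_width: 0.0235
```

Call:
arm_command(
  increments=[
    [[0,0,-0.001],[0,0,0],0],
    [[0,0,-0.002],[0,0,0],0],
    [[0,0,-0.002],[0,0,0],0],
  ],
)

```text
clock: 15.05
tcp_pos: [0.5479, 0.0069, 0.1531]
orientation: [2.608, -1.751, -0.0]
contact_force: [-0.8, 0.6, -1.4]
grip_width: 0.0237
```

Call:
arm_command(
  increments=[
    [[0,0,-0.001],[0,0,0],0],
    [[0,0,-0.002],[0,0,0],0],
    [[0,0,-0.002],[0,0,0],0],
  ],
)

```text
clock: 15.35
tcp_pos: [0.5479, 0.0069, 0.1511]
orientation: [2.608, -1.751, -0.0]
contact_force: [-0.4, 1.0, -2.7]
grip_width: 0.023
```

Call:
arm_command(
  increments=[
    [[0,0,-0.001],[0,0,0],0],
    [[0,0,-0.002],[0,0,0],0],
    [[0,0,-0.002],[0,0,0],0],
  ],
)

```text
clock: 15.65
tcp_pos: [0.5479, 0.0069, 0.1491]
orientation: [2.608, -1.751, -0.0]
contact_force: [0.1, 0.3, -2.5]
grip_width: 0.0231
```

Call:
arm_command(
  increments=[
    [[0,0,-0.001],[0,0,0],0],
    [[0,0,-0.002],[0,0,0],0],
    [[0,0,-0.002],[0,0,0],0],
  ],
)

```text
clock: 15.95
tcp_pos: [0.5479, 0.0069, 0.1471]
orientation: [2.608, -1.751, -0.0]
contact_force: [0.7, 0.1, -2.0]
grip_width: 0.0233
```

Call:
arm_command(
  increments=[
    [[0,0,-0.002],[0,0,0],0],
    [[0,0,-0.004],[0,0,0],0],
    [[0,0,-0.006],[0,0,0],0],
  ],
)

```text
clock: 16.25
tcp_pos: [0.5479, 0.0069, 0.141]
orientation: [2.608, -1.751, -0.0]
contact_force: [-0.0, 0.3, -2.9]
grip_width: 0.0233
```

Call:
arm_command(
  increments=[
    [[0,0,-0.002],[0,0,0],0],
    [[0,0,-0.004],[0,0,0],0],
    [[0,0,-0.005],[0,0,0],0],
  ],
)

```text
clock: 16.55
tcp_pos: [0.5478, 0.0069, 0.136]
orientation: [2.608, -1.751, -0.0]
contact_force: [-0.4, -0.4, -2.5]
grip_width: 0.0237
```

Call:
arm_command(
  increments=[
    [[0,0,-0.001],[0,0,0],0],
    [[0,0,-0.002],[0,0,0],0],
  ],
)

```text
clock: 16.75
tcp_pos: [0.548, 0.0069, 0.1342]
orientation: [2.609, -1.751, 0.0]
contact_force: [0.2, 0.6, -1.9]
grip_width: 0.0231
```

Call:
arm_command(
  increments=[
    [[0,0,-0.001],[0,0,0],0],
    [[0,0,-0.0015],[0,0,0],0],
  ],
)

```text
clock: 16.95
tcp_pos: [0.5479, 0.0069, 0.1327]
orientation: [2.608, -1.751, -0.0]
contact_force: [0.5, 0.8, -1.3]
grip_width: 0.0239
```

Call:
arm_command(
  increments=[
    [[0,0,-0.0005],[0,0,0],0],
    [[0,0,-0.001],[0,0,0],0],
  ],
)

```text
clock: 17.15
tcp_pos: [0.548, 0.0069, 0.132]
orientation: [2.608, -1.751, 0.0]
contact_force: [-1.5, 0.6, 4.5]
grip_width: 0.0234
```

Call:
arm_command(
  increments=[
    [[0,0,-0.0005],[0,0,0],0],
    [[0,0,-0.001],[0,0,0],0],
  ],
)

```text
clock: 17.35
tcp_pos: [0.5481, 0.007, 0.1319]
orientation: [2.608, -1.751, 0.001]
contact_force: [-4.9, 0.0, 13.5]
grip_width: 0.0233
```

Call:
arm_command(
  increments=[
    [[0,0,-0.0005],[0,0,0],0],
    [[0,0,-0.001],[0,0,0],0],
  ],
)

```text
clock: 17.55
tcp_pos: [0.5481, 0.007, 0.1319]
orientation: [2.608, -1.751, 0.001]
contact_force: [-8.8, -1.6, 22.1]
grip_width: 0.023
```

The collar seated at TCP z = 0.132, as predicted. I'll relieve the press, let go and withdraw upward.

Call:
arm_command(
  increments=[
    [[0,0,0.002],[0,0,0],0],
    [[0,0,0.0023],[0,0,0],0],
    [[0,0,0.0025],[0,0,0],45],
    [[0,0,0.0025],[0,0,0],60],
    [[0,0,0.0025],[0,0,0],60],
    [[0,0,0.0025],[0,0,0],60],
    [[0,0,0.0025],[0,0,0],60],
  ],
)

```text
clock: 18.25
tcp_pos: [0.548, 0.0069, 0.1322]
orientation: [2.608, -1.751, -0.0]
contact_force: [0.1, -0.0, 0.6]
grip_width: 0.0511
```

Call:
arm_command(
  increments=[
    [[0,0,0.01],[0,0,0],60],
    [[0,0,0.03],[0,0,0],60],
    [[0,0,0.06],[0,0,0],60],
    [[0,0,0.1],[0,0,0],60],
    [[0,0,0.14],[0,0,0],60],
    [[-0.02,-0.05,0.16],[0,0,0],60],
    [[-0.05,-0.1,0.16],[0,0,0],60],
    [[-0.08,-0.14,0.16],[0,0,0],60],
    [[-0.08,-0.18,0.16],[0,0,0],60],
    [[-0.08,-0.18,0.16],[0,0,0],60],
  ],
)

```text
clock: 19.25
tcp_pos: [0.4655, -0.1801, 0.2932]
orientation: [2.597, -1.763, 0.003]
contact_force: [1.1, -0.5, 0.1]
grip_width: 0.0512
```

Run:
```python
from h import *
o=r.get_obs();print(o["clock"],o["tcp_pos"],o["contact_force"],o["grip_width"])
s=r.grab_frame("side");t=r.grab_frame("top")
a=cv2.convertScaleAbs(crop("side",s,240,210,70,90,6),alpha=1.3);b=cv2.resize(t[130:310,160:500],None,fx=1,fy=1)
b=np.vstack([b,np.zeros((540-180,340,3),np.uint8)]);b[180:460,:]=cv2.resize(t[170:240,260:345],(340,280),interpolation=cv2.INTER_CUBIC)
cv2.imwrite("pics/final.png",np.hstack([a,b]))
```

```text
19.25 [ 0.4655 -0.1801  0.2932] [ 1.1262 -0.506   0.119 ] 0.051192955894631194
```

View pics/final.png

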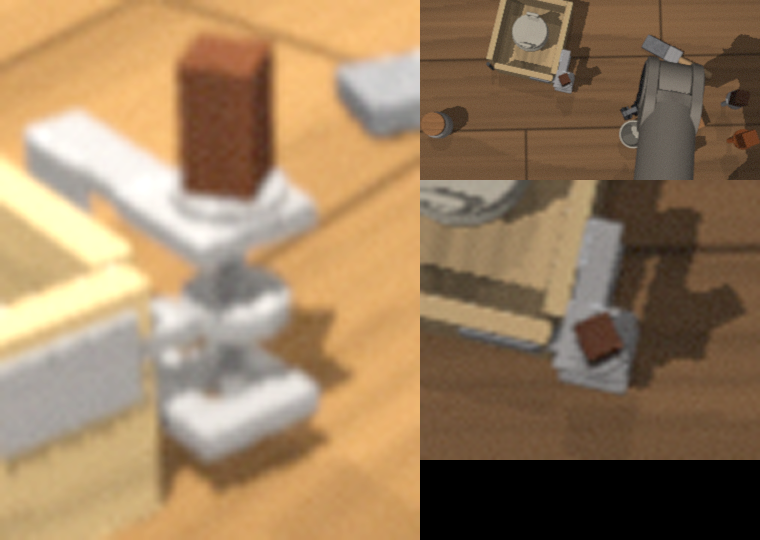

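The picture shows the collar flat on the top lug. The rod is visible between the top lug and the eye, around (228,265), and again between the eye and the bottom lug, around (228,360). The gate is shut and the gripper is clear, so I'm handing in.

```bash
python3 -c "
from bench import r
print(r.hand_in())"
```

```text
the job is handed in; nothing more can be done
None
```

The gate is shut and locked: the pin goes down through the top lug, the eye and the bottom lug, and its collar sits on the top lug. I handed the job in at about 19.4 s of the 72 s allowed; the hand-in gives no verdict.

- **Gate:** I pushed it until the arm stopped moving and the force rose to about 9 N against the stop. The picture taken afterwards shows it shut.
- **Pin:** I took the smaller dark pin from its block. From the pictures I put the eye's hole about 5 mm off the lug axis, towards frame -x and -y, and lined the pin up with that. It went through all three holes with no contact force above noise.
- **Seating:** The collar touched down at TCP z 0.132 m, the same height as when I gripped the pin in the block. I pressed with at most about 22 N upward reaction, eased off and let go.
- **Last picture:** It shows the collar flat on the top lug, and the rod both above and below the eye. The gripper is well clear, with force readings near zero.
- **Bystanders:** I moved nothing near the jar, cup or brush, and saw no sign of contact. The arm partly hid the cup and brush in the last top view, so I did not measure their final positions.
- **Measurements that disagreed:** The frame corner I clicked at its front end was off by 11 mm, so I left it out of the fit. The remaining points fitted to 1–3 mm. The side view put the pin's collar about 7 mm from where the top view did, so I used the top view.

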